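# Slide the petri dish under the viewing bridge and press the shutter

### The arm

A 6-joint arm with a two-finger parallel gripper is mounted at the origin on a cart in front of the work surface, level with it; the furniture and walls round the work are solid. World frame = base frame: x ahead of the robot, y to its left, z up, the work surface at z = 0. Lengths are in m, angles in rad, forces in N, time in s.
With the tool pointing down it reaches from about 0.275 to 0.725 m from the base axis. Payload 15.9 kg.
Tool frame: the origin (TCP) lies midway between the tips of the shut fingers; the grasp point (between the pads) lies 19 mm behind it (ctrl.grasp_offset is the distance from the TCP to the grasp point, in m); z points along the fingers, y is the line along which they close (so a half turn about z gives the same grasp; the last joint's range is limited). The gripper opens to 85 mm and grips with 20 to 120 N. Pads are 22 mm wide; open, the fingers measure 114 mm over their backs; the gripper's body (76 mm by 85 mm) begins 54 mm behind the grasp point. The pads swing forward as they close: fully open they stand 13 mm farther back than shut.
Start: joints at [-1.23, 0.213, -0.034, 1.323, 0, 1.571], TCP at [0.167, -0.471, 0.231] pointing down, gripper open.
Joint ranges: [-2.98, 2.98], [-0.74, 1.72], [-1.14, 1.35], [-2.1, 2.04], [-1.57, 1.44], [-3.14, 3.14]. Speed limits (rad/s): [1.89, 1.89, 2.39, 2.57, 3.14, 3.14].

### API

Orientations are given as a unit quaternion [x, y, z, w].
In Python, from workcell import ctrl gives the robot as it stands.
- The arm moves only by the shell command python3 -m creep 'ROWS' [OPENING] [FORCE]. ROWS is JSON, a list of rows, each a list of 2 entries, a list of its own where there are three numbers: the shift along the tool's x, y, z in mm, then the turn, a rotation vector about the tool's x, y, z in degrees. A call has 1 to 12 rows; each row is the pose to reach, as a shift and turn from the pose commanded when the call began, along the tool's axes at that moment; what a row does not reach only later rows make up. A row lasts 1/8 s, in which the tool goes at most 62.5 mm and 10.7 degrees, less where a joint would pass 70% of its speed; a pose out of reach is approached as far as the arm can. A call with a gripper value outside its range is refused whole. OPENING is the opening, from 0 (shut) to 1 (fully open), set as the call begins (- or left out, the last holds). The fingers move at their own pace and stop on an object; FORCE is the grip in N (left out, the last holds). Time passes only in rows, so rows that repeat a pose let the fingers close. It gives the time, the measured TCP pose, the force, the opening and the grip force at its end, in the units of the state.
- ctrl.observe(): the state, without advancing time (a new reading comes with each control period).
- ctrl.snapshot(name): name is "side" or "top"; returns (picture, depth): 384x512x3 uint8, red, green, blue; 384x512 float32, m along the optical axis (not along the pixel's ray), 0 where there is no reading.
- ctrl.camera_model(name): a dict with "fovy" (degrees; the focal length in pixels is half the picture's height over the tangent of half this angle, whatever the lens; pixels are square), "cx", "cy" (the principal point, pixels), "k1" (the pictures are not rectified: a ray, as slopes to the right and down, at radius r is drawn at 1 + k1 r^2 times it, then the intrinsics apply), "origin" and "rotation" of the camera in the world. Camera axes: x right, y down, z forward; pixel columns grow to the right and rows downward; lengths in m; the calibration is good to about 2 mm. A picture is of the moment at which its call begins. camera_model takes no time and is no camera call.
- ctrl.hand_in(): hands the job in; it is judged then, once.
The state is a dict: "time_s": time; "joints": joint angles; "qd": joint speeds; "joint_efforts": joint torques, N m; "eef_pos": TCP position; "orientation": TCP orientation; "ft_force": force on the tool from outside, world axes, zero at the start; "moment": the same for the moment, N m; "width": finger opening in m; "finger_force": force on a finger pad.
Only numpy, scipy, OpenCV 4.12 (cv2) and the standard library are available. Lean on these libraries where they do the work, as an engineer would, in place of code of your own. Each camera call takes 0.05 s, during which the arm holds its last target. There are 200 camera calls.

### The job

Without gripping or lifting it, push the flat petri dish that lies in front of the sink along the worktop with the fingertips, in through the open, flared front of the low viewing bridge and on until it rests against the two stop pins at the back, keeping it flat all the way. Only then press the button beside the bridge fully down to take the picture, and let it go. Leave the loose vial, tape roll, stopper and small beaker round the work where they are.

Things in the scene. Friction and masses are not known exactly. Their poses are not given: they have to be found in the camera images.
- dish: Closed flat glass petri dish, round, 66 mm across the lid rim and 16 mm high (body below the rim 62 mm across), about 50 g, loose on the worktop in front of the sink. The raised rim of the sink, 4 mm high, catches it: this rim begins at world x = 0.487 and ends on the right at world y = -0.205. Origin: centre of its underside; z up along its axis.
- bridge: White low viewing bridge, fixed to the worktop, open at the front, no floor plate. Origin: on the worktop, at the centre of the dish's final place under the small round lens; +x is the direction in which the dish is pushed in, z up. Two legs, 12 mm thick, 20 mm high, x -18 to +52 mm, bound a channel 76 mm wide (y -38 to +38 mm). A bar 22 mm high closes the back at x +44 to +56 mm.
- deck (a point): Centre of the underside of the bridge's deck, 20 mm above the worktop. The deck spans x -18 to +18 mm in the bridge's frame and is 6 mm thick, with a lens ring (33 mm across) up to 31 mm above the worktop. The rear 15 mm of the seated dish stick out in front of the deck.
- mouth (a point): Middle of the open front, on the worktop, at x -34 mm in the bridge's frame. Two low flared lips, 14 mm high, in front of the legs narrow it from about 95 mm here to 76 mm at the legs (x -18 mm).
- seat (a point): The bridge's origin, on the worktop: where the centre of the dish's underside is when the dish rests against both stop pins (upright, 10 mm thick, 18 mm high, at x +33, y +20 and -20 mm in the bridge's frame).
- shutter_top (a point): Centre of the top of the round grey push button, 24 mm across, pressed straight down, 44 mm above the worktop when released. Its round black housing (40 mm across, up to 34 mm above the worktop) stands on a white block at the left-hand (+y) side of the bridge; button at x +2, y +71 mm in the bridge's frame.
- shutter (a joint): Travel of that button in m: 0 released, 0.006 fully down; a spring returns it, fully down takes about 4 N.
- vial: Bystander: glass sample vial with white screw cap, 25 mm across, 50 mm high, standing. Origin: centre of its underside.
- tape_roll: Bystander: roll of label tape lying flat, 52 mm across, 19 mm high. Origin: centre of its underside.
- stopper: Bystander: rubber stopper, 32 mm across, 26 mm high. Origin: centre of its underside.
- small_beaker: Bystander: small glass beaker, 46 x 51 mm, 58 mm high. Origin: centre of its underside.
Not all that is in view belongs to the job. What is shaped like the dish but green is not meant.

How it is judged:
By the outcome, as a careful person would: the job done as asked, in the order asked, and still so for the second after the job is handed in, with the robot touching nothing.
It also fails if it takes over 67 s, if anything falls off the work surface, if the arm or the gripper's body presses on something with over 40 N, if the wrist force passes 120 N, or if a joint passes its speed limit or range.

## Working session

There is one attempt and no reset: what is moved stays moved. The work goes in short steps, Python scripts to look and compute and a shell command to move; the robot and the scene stay as the last step left them, time stands still between calls to the robot, and variables do not carry over. Pictures are saved under pics/ and viewed, at most 10 in all, crops included, and the job is handed in when it is done.

```bash
mkdir -p pics
cat > h.py <<'E'
import numpy as np, cv2
from workcell import ctrl
def snap(n,f):
    p,d=ctrl.snapshot(n); cv2.imwrite(f'pics/{f}.png',p[:,:,::-1]); np.save(f'pics/{f}.npy',d); return p,d
def ray(n,u,v):
    m=ctrl.camera_model(n); f=192/np.tan(np.radians(m['fovy'])/2)
    q=np.array([(u-m['cx'])/f,(v-m['cy'])/f]); s=q.copy()
    for _ in range(30): s=q/(1+m['k1']*(s@s))
    return np.array(m['origin']),np.array(m['rotation']).reshape(3,3)@np.r_[s,1]
def onz(n,u,v,z):
    o,r=ray(n,u,v); return o+r*(z-o[2])/r[2]
def proj(n,P):
    m=ctrl.camera_model(n); f=192/np.tan(np.radians(m['fovy'])/2)
    c=np.array(m['rotation']).reshape(3,3).T@(np.array(P)-m['origin']); s=c[:2]/c[2]; s=s*(1+m['k1']*(s@s))
    return s*f+[m['cx'],m['cy']]
E
python3 - <<'E'
from h import *
for n in('top','side'):
    snap(n,n+'0'); print(ctrl.camera_model(n))
print(ctrl.observe())
E
```

```text
{'fovy': 53.5814255928501, 'cx': 255.33417919629883, 'cy': 183.01027274120176, 'k1': -0.05692815039006206, 'origin': array([ 0.47058076, -0.13868537,  1.17636714]), 'rotation': array([ 0.71323923, -0.69960154,  0.03065126, -0.03013294])}
{'fovy': 50.877795506550044, 'cx': 254.3312285961354, 'cy': 192.72527597587236, 'k1': 0.025515661425112517, 'origin': array([0.03394611, 0.53486298, 0.95117045]), 'rotation': array([-0.30126087,  0.87871017, -0.34830582,  0.12567169])}
{'time_s': 0.1, 'joints': array([-1.23004199e+00,  2.13286146e-01, -3.49763574e-02,  1.32348656e+00,
       -6.80312424e-06,  1.57080222e+00]), 'qd': array([-0.00133644,  0.00071011,  0.00106544, -0.00067922, -0.00175513,
        0.0013298 ]), 'joint_efforts': array([-6.31894698e-03, -6.87242603e+01,  4.87813032e+01,  1.19910040e-02,
       -2.84490852e-04,  7.53410262e-06]), 'eef_pos': array([ 0.16699874, -0.47097488,  0.23088397]), 'orientation': array([ 9.85521274e-01,  1.69551148e-01, -8.41235601e-05, -4.68892091e-04]), 'ft_force': array([ 0.24299658, -0.314996  ,  0.56908944]), 'moment': array([-0.00644726, -0.01304491, -0.00868235]), 'finger_force': 0.0, 'width': 0.0853649444124877}
```

View pics/top0.png

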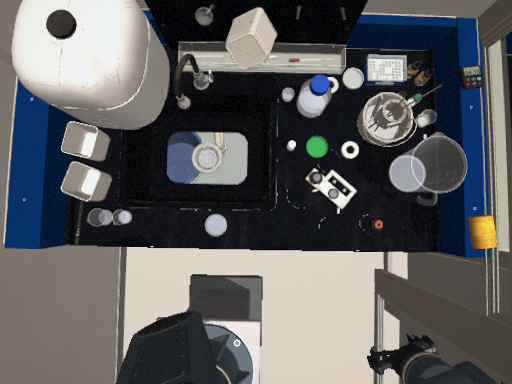

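View pics/side0.png

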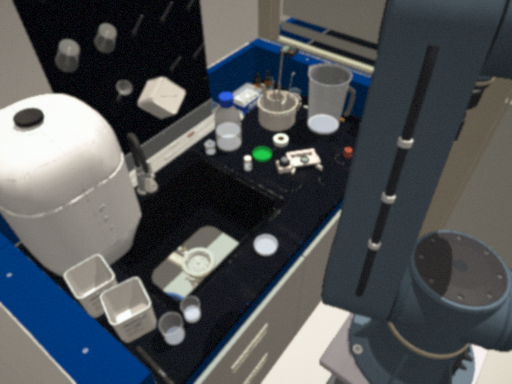

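The top view shows the dish at about (216,225), the bridge at about (332,188) with the button at about (317,178), the vial at (291,145), the tape roll at (349,150) and a red stopper at (378,224). The green decoy is at (317,147). The camera rotation is a quaternion, so I'll fix the helper, then zoom in.

```bash
sed -i "s/np.array(m\['rotation'\]).reshape(3,3)/R.from_quat(m['rotation']).as_matrix()/; 1a from scipy.spatial.transform import Rotation as R" h.py
python3 - <<'E'
from h import *
p=cv2.imread('pics/top0.png')
c=p[130:240,190:400]; cv2.imwrite('pics/crop1.png',cv2.resize(c,None,fx=3.8,fy=3.8,interpolation=cv2.INTER_CUBIC))
print(onz('top',216,225,.016),onz('top',332,188,.026),onz('top',317,178,.044), onz('top',378,224,.026),onz('top',291,145,.05))
E
```

```text
[ 0.44030226 -0.0215806   0.016     ] [ 0.55903545 -0.37197518  0.026     ] [ 0.5868484  -0.32310718  0.044     ] [ 0.45230556 -0.5125956   0.026     ] [ 0.68428813 -0.24344634  0.05      ]
```

View pics/crop1.png

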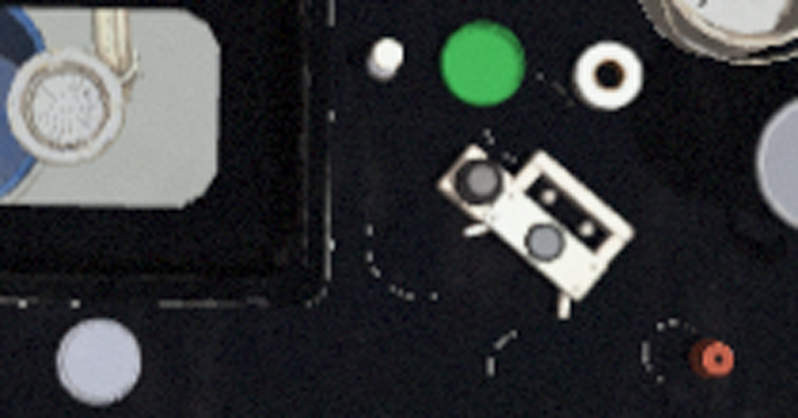

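The crop shows the button at crop (482,180), the lens at (545,242) and the pins at (549,197) and (587,230). The bridge mouth faces down-left, with lips at (475,230) and (565,306). Faint dashed arcs at (390,270), (500,350) and (660,350) may be glass. I'll check them with depth.

Run:
```python
from h import *
f=lambda x,y,z:onz('top',190+(x+.5)/3.8-.5,130+(y+.5)/3.8-.5,z)
b=f(482,180,.044);l=f(545,242,.031);p1=f(549,197,.018);p2=f(587,230,.018)
print('btn',b,'lens',l,'pins',p1,p2)
loc=np.array([[.002,.071],[0,0],[.033,.02],[.033,-.02]]);W=np.array([b,l,p1,p2])[:,:2]
# rigid fit
lc,wc=loc.mean(0),W.mean(0);a,c=loc-lc,W-wc
th=np.arctan2((a[:,0]*c[:,1]-a[:,1]*c[:,0]).sum(),(a*c).sum());Rm=np.array([[np.cos(th),-np.sin(th)],[np.sin(th),np.cos(th)]])
t=wc-Rm@lc;print('yaw',np.degrees(th),'seat',t,'res mm',1e3*(W-(loc@Rm.T+t)))
print('btn fit',Rm@[.002,.071]+t,'mouth',Rm@[-.034,0]+t)
print('dish',f(98,361,.016),'stopper',f(714,359,.026),'vial',f(387,54,.05))
# heights via depth top
import sys
m=ctrl.camera_model('top');d=np.load('pics/top0.npy');H={}
F=192/np.tan(np.radians(m['fovy'])/2)
u,v=np.meshgrid(np.arange(512),np.arange(384))
q=np.stack([(u-m['cx'])/F,(v-m['cy'])/F],-1);s=q.copy()
for _ in range(20): s=q/(1+m['k1']*(s**2).sum(-1,keepdims=True))
P=np.concatenate([s,np.ones_like(s[...,:1])],-1)*d[...,None]
P=P@R.from_quat(m['rotation']).as_matrix().T+m['origin']
z=P[...,2].copy();z[d==0]=-.05
hm=np.clip((z+.02)/.1*255,0,255).astype('uint8');hm[d==0]=0
a=cv2.resize(hm[130:240,190:400],None,fx=3.8,fy=3.8,interpolation=cv2.INTER_NEAREST);cv2.imwrite('pics/hm.png',cv2.applyColorMap(a,cv2.COLORMAP_JET))
s=cv2.imread('pics/side0.png')[120:275,200:400];s=cv2.convertScaleAbs(cv2.resize(s,None,fx=3.8,fy=3.8,interpolation=cv2.INTER_CUBIC),alpha=1.8);cv2.imwrite('pics/crop2.png',s)
```

```text
btn [ 0.58983051 -0.32150915  0.044     ] lens [ 0.54258977 -0.37419822  0.031     ] pins [ 0.57984652 -0.38004655  0.018     ] [ 0.55373113 -0.41088857  0.018     ]
yaw -40.699268007337814 seat [ 0.54203648 -0.37403215] res mm [[-0.02055433 -0.00095024]
 [ 0.55328234 -0.16607681]
 [-0.25044057  0.34167107]
 [-0.28228743 -0.17464401]]
btn fit [ 0.58985107 -0.3215082 ] mouth [ 0.51625963 -0.35186113]
dish [ 0.44138005 -0.01979052  0.016     ] stopper [ 0.45196581 -0.51114096  0.026     ] vial [ 0.68784275 -0.24483489  0.05      ]
```

View pics/hm.png

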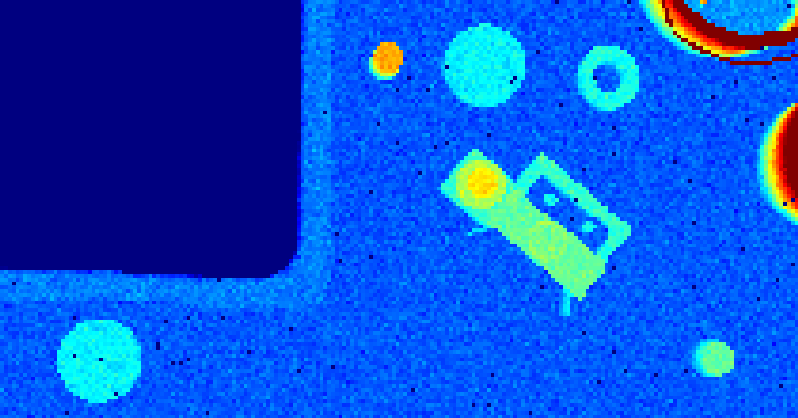

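View pics/crop2.png

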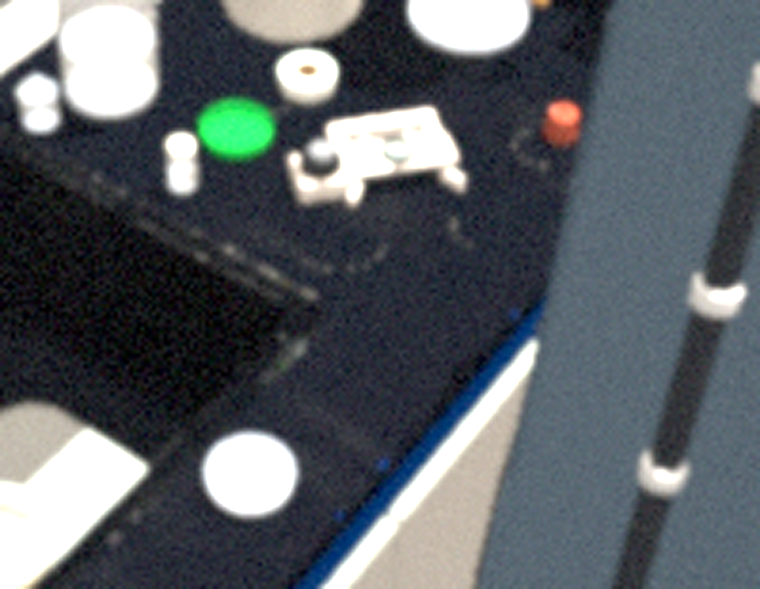

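The depth map shows the dashed arcs are flat markings. The push path is clear: along -y in front of the sink, then at -40.7° into the bridge. I'll push with both fingertips about 36 mm apart, so they cradle the dish.

```bash
cat >> h.py <<'E'
def to(x,y,z,head):
    "tool-frame shift mm and turn deg for TCP at x,y,z, pointing down, tool x at heading deg"
    o=ctrl.observe();r=R.from_quat(o['orientation'])
    h=np.radians(head);T=R.from_matrix(np.array([[np.cos(h),np.sin(h),0],[np.sin(h),-np.cos(h),0],[0,0,-1]]).T.T)
    s=r.inv().apply(np.array([x,y,z])-o['eef_pos'])*1e3;t=np.degrees((r.inv()*T).as_rotvec())
    print('shift',s.round(1),'turn',t.round(1))
def st():
    o=ctrl.observe();r=R.from_quat(o['orientation']).as_matrix()
    print('t',round(o['time_s'],2),'pos',o['eef_pos'].round(4),'head',np.degrees(np.arctan2(r[1,0],r[0,0])).round(2),'tz',r[:,2].round(3),'w',round(o['width'],4),'F',o['ft_force'].round(1),'j',o['joints'].round(2))
E
python3 -c "
from h import *
st(); to(.4413,.045,.10,90)"
```

```text
t 0.1 pos [ 0.167  -0.471   0.2309] head 19.52 tz [-0.     0.001 -1.   ] w 0.0854 F [ 0.2 -0.3  0.6] j [-1.23  0.21 -0.03  1.32 -0.    1.57]
shift [ 431.  -394.5  131.3] turn [ -0.   -0.  -70.5]
```

```bash
python3 -m creep '[[[431,-394.5,131],[0,0,-10]],[[431,-394.5,131],[0,0,-20]],[[431,-394.5,131],[0,0,-30]],[[431,-394.5,131],[0,0,-40]],[[431,-394.5,131],[0,0,-50]],[[431,-394.5,131],[0,0,-60]],[[431,-394.5,131],[0,0,-70.5]],[[431,-394.5,131],[0,0,-70.5]],[[431,-394.5,131],[0,0,-70.5]],[[431,-394.5,131],[0,0,-70.5]],[[431,-394.5,131],[0,0,-70.5]],[[431,-394.5,131],[0,0,-70.5]]]' 0.42
python3 -c "
from h import *
st(); to(.4413,.045,.002,90)"
```

```text
time_s: 1.6
eef_pos: [0.441, 0.0443, 0.1002]
orientation: [0.707, 0.707, -0.0, -0.0]
ft_force: [0.3, -0.2, 0.8]
width: 0.0357
finger_force: 0.0
t 1.6 pos [0.441  0.0443 0.1002] head 90.04 tz [-0.001 -0.    -1.   ] w 0.0357 F [ 0.3 -0.2  0.8] j [ 0.1   0.17 -0.43  0.97 -0.    1.67]
shift [ 0.8  0.4 98.2] turn [-0.  0.  0.]
```

```bash
python3 -m creep '[[[0,0,40],[0,0,0]],[[0,0,75],[0,0,0]],[[0,0,90],[0,0,0]],[[0,0,97],[0,0,0]],[[0,0,97],[0,0,0]]]'
python3 - <<'E'
from h import *
st()
p,_=snap('side','s1');cv2.imwrite('pics/s1c.png',cv2.resize(p[180:300,180:340,::-1],None,fx=4.5,fy=4.5,interpolation=cv2.INTER_CUBIC))
E
```

```text
time_s: 2.22
eef_pos: [0.4414, 0.0441, 0.0036]
orientation: [0.707, 0.707, 0.0, 0.0]
ft_force: [-0.3, -0.2, 0.7]
width: 0.036
finger_force: 0.0
t 2.23 pos [0.4414 0.0441 0.0036] head 89.97 tz [ 0. -0. -1.] w 0.036 F [-0.3 -0.2  0.7] j [ 0.1   0.28 -0.57  0.72 -0.    1.67]
```

View pics/s1c.png

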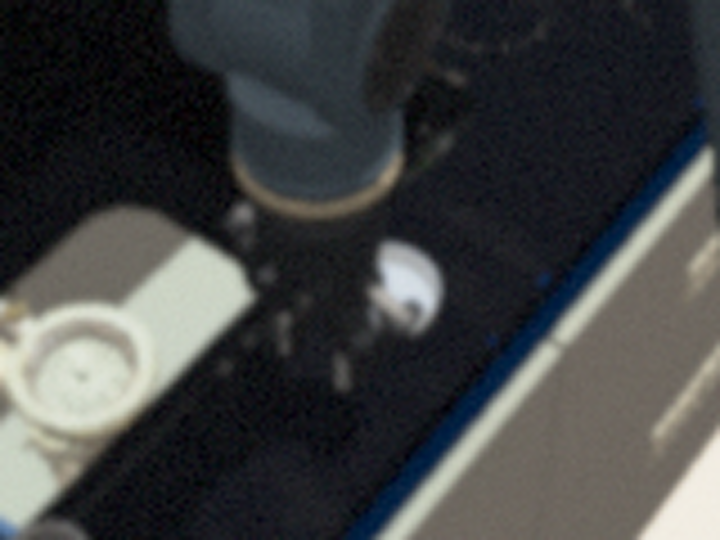

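The gripper is down behind the dish, which is at about (410,285) in the crop. Pushing now along tool -x.

```bash
python3 -m creep '[[[-6,0,1.5],[0,0,0]],[[-12,0,1.5],[0,0,0]],[[-18,0,1.5],[0,0,0]],[[-26,0,1.5],[0,0,0]],[[-38,0,1.5],[0,0,0]],[[-50,0,1.5],[0,0,0]],[[-62,0,1.5],[0,0,0]],[[-74,0,1.5],[0,0,0]],[[-86,0,1.5],[0,0,0]],[[-98,0,1.5],[0,0,0]],[[-108,0,1.5],[0,0,0]],[[-114,0,1.5],[0,0,0]]]'
python3 - <<'E'
from h import *
st()
p,_=snap('top','t2')
cv2.imwrite('pics/t2c.png',cv2.resize(p[130:270,180:400,::-1],None,fx=3.6,fy=3.6,interpolation=cv2.INTER_CUBIC))
E
```

```text
time_s: 3.78
eef_pos: [0.4415, -0.07, 0.0018]
orientation: [0.707, 0.707, 0.0, -0.0]
ft_force: [-0.8, 1.1, -0.7]
width: 0.0358
finger_force: 0.3
t 3.77 pos [ 0.4415 -0.07    0.0018] head 90.0 tz [-0.  0. -1.] w 0.0358 F [-0.8  1.1 -0.7] j [-0.16  0.29 -0.56  0.72  0.    1.41]
```

View pics/t2c.png

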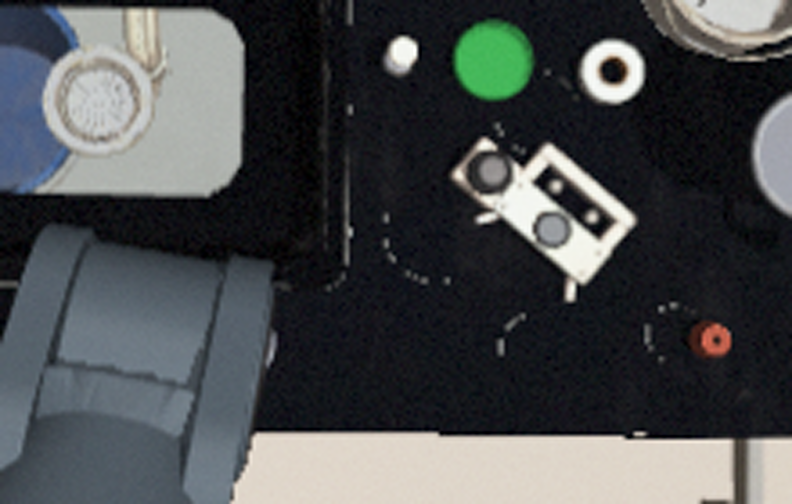

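The arm hides most of the dish. Its leading edge shows at crop (275,345), so it is moving. I'll check the offset and carry on.

```bash
python3 - <<'E'
from h import *
print(onz('top',180+275.5/3.6-.5,130+345.5/3.6-.5,.012))
E
python3 -m creep '[[[-8,0,0],[0,0,0]],[[-18,0,0],[0,0,0]],[[-30,0,0],[0,0,0]],[[-42,0,0],[0,0,0]],[[-54,0,0],[0,0,0]],[[-66,0,0],[0,0,0]],[[-78,0,0],[0,0,0]],[[-90,0,0],[0,0,0]],[[-102,0,0],[0,0,0]],[[-114,0,0],[0,0,0]],[[-124,0,0],[0,0,0]],[[-130,0,0],[0,0,0]]]'
```

```text
[ 0.44118602 -0.14318246  0.012     ]
time_s: 5.32
eef_pos: [0.4416, -0.2, 0.0018]
orientation: [0.707, 0.707, 0.0, 0.0]
ft_force: [0.4, 0.0, 0.4]
width: 0.0358
finger_force: 0.2
```

```bash
python3 -m creep '[[[-10,0,0],[0,0,0]],[[-22,0,0],[0,0,0]],[[-34,0,0],[0,0,0]],[[-42,0,0],[0,0,0]],[[-46,0,0],[0,0,0]],[[-46.9,-5.5,0],[0,0,-8]],[[-48,-10.9,0],[0,0,-16]],[[-49.9,-16.1,0],[0,0,-24]],[[-52.5,-20.9,0],[0,0,-32]],[[-55.7,-25.4,0],[0,0,-40]],[[-60.2,-29.9,0],[0,0,-49.3]],[[-60.2,-29.9,0],[0,0,-49.3]]]'
python3 - <<'E'
from h import *
st()
p,_=snap('top','t3')
cv2.imwrite('pics/t3c.png',cv2.resize(p[150:260,250:390,::-1],None,fx=5,fy=5,interpolation=cv2.INTER_CUBIC))
E
```

```text
time_s: 6.82
eef_pos: [0.4115, -0.2597, 0.0018]
orientation: [0.348, 0.937, -0.0, -0.0]
ft_force: [-0.5, -0.0, 0.3]
width: 0.0361
finger_force: 0.0
t 6.83 pos [ 0.4115 -0.2597  0.0018] head 139.25 tz [-0.  0. -1.] w 0.0361 F [-0.5 -0.   0.3] j [-0.56  0.36 -0.46  0.75 -0.    0.15]
```

View pics/t3c.png

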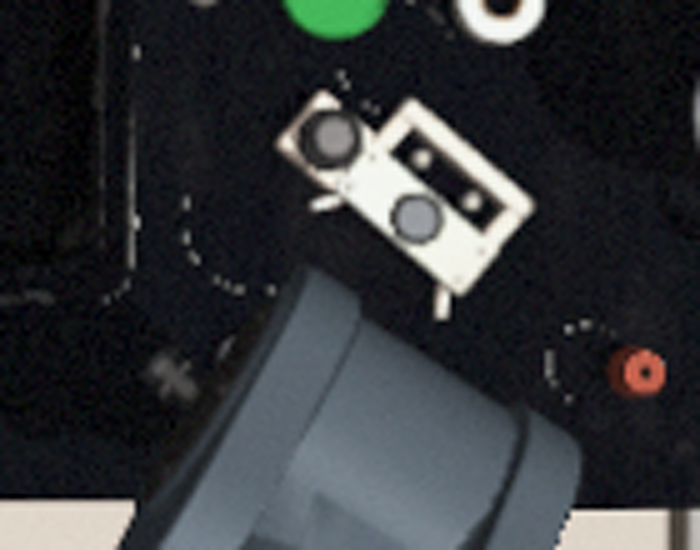

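```bash
python3 -m creep '[[[-4,-0.5,0],[0,0,0]],[[-10,-1,0],[0,0,0]],[[-20,-1.5,0],[0,0,0]],[[-31,-1.5,0],[0,0,0]],[[-42,-1.5,0],[0,0,0]],[[-53,-1.5,0],[0,0,0]],[[-64,-1.5,0],[0,0,0]],[[-75,-1.5,0],[0,0,0]],[[-85,-1.5,0],[0,0,0]],[[-93,-1.5,0],[0,0,0]],[[-98,-1.5,0],[0,0,0]],[[-100,-1.5,0],[0,0,0]]]'
python3 - <<'E'
from h import *
st()
p,_=snap('top','t4');q,_=snap('side','s4')
a=cv2.resize(p[150:230,290:390,::-1],None,fx=4,fy=4,interpolation=cv2.INTER_CUBIC)
b=cv2.resize(q[130:210,240:340,::-1],None,fx=4,fy=4,interpolation=cv2.INTER_CUBIC)
cv2.imwrite('pics/t4c.png',np.hstack([a,b]))
E
```

```text
time_s: 8.38
eef_pos: [0.4867, -0.326, 0.0018]
orientation: [0.348, 0.938, 0.0, -0.0]
ft_force: [-0.7, -0.5, -0.0]
width: 0.0362
finger_force: 0.2
t 8.38 pos [ 0.4867 -0.326   0.0018] head 139.32 tz [-0.  0. -1.] w 0.0362 F [-0.7 -0.5 -0. ] j [-0.59  0.53 -0.18  0.86 -0.    0.12]
```

View pics/t4c.png

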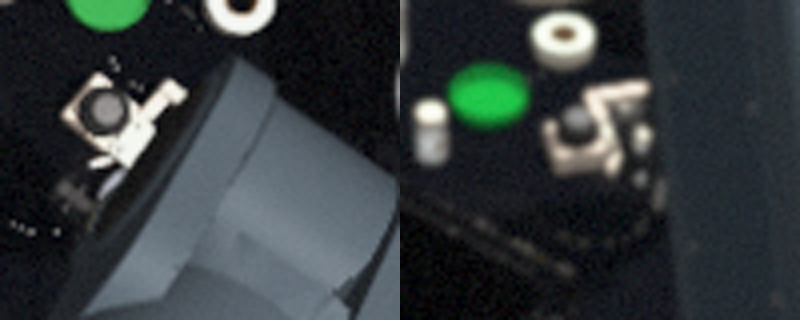

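The dish is entering the mouth and lined up (left edge at crop (112,182)). About 33 mm are left, so I'll continue slowly and watch the force.

```bash
python3 -m creep '[[[-3,-0.3,0],[0,0,0]],[[-6,-0.3,0],[0,0,0]],[[-9,-0.3,0],[0,0,0]],[[-12,-0.3,0],[0,0,0]],[[-15,-0.3,0],[0,0,0]],[[-18,-0.3,0],[0,0,0]],[[-21,-0.3,0],[0,0,0]],[[-24,-0.3,0],[0,0,0]],[[-26,-0.3,0],[0,0,0]],[[-28,-0.3,0],[0,0,0]],[[-29,-0.3,0],[0,0,0]]]'; python3 -m creep '[[[-0.5,0,0],[0,0,0]],[[-1,0,0],[0,0,0]],[[-1.5,0,0],[0,0,0]],[[-2,0,0],[0,0,0]],[[-2,0,0],[0,0,0]]]'
```

```text
time_s: 9.85
eef_pos: [0.5085, -0.3451, 0.0018]
orientation: [0.348, 0.938, -0.0, 0.0]
ft_force: [-0.7, 0.1, -0.3]
width: 0.0358
finger_force: 0.2
time_s: 10.48
eef_pos: [0.5099, -0.3463, 0.0018]
orientation: [0.348, 0.938, -0.0, 0.0]
ft_force: [-0.1, 0.1, 0.0]
width: 0.0358
finger_force: 0.1
```

Not in contact with the pins yet. I'll creep further.

```bash
python3 -m creep '[[[-0.5,0,0],[0,0,0]],[[-1,0,0],[0,0,0]],[[-1,0,0],[0,0,0]]]';  python3 -m creep '[[[-0.5,0,0],[0,0,0]],[[-1,0,0],[0,0,0]],[[-1,0,0],[0,0,0]]]'
```

```text
time_s: 10.85
eef_pos: [0.5107, -0.347, 0.0018]
orientation: [0.348, 0.938, 0.0, -0.0]
ft_force: [-0.3, -0.5, -0.5]
width: 0.0358
finger_force: 0.1
time_s: 11.22
eef_pos: [0.5115, -0.3476, 0.0018]
orientation: [0.348, 0.938, 0.0, 0.0]
ft_force: [-0.3, 0.8, 0.4]
width: 0.036
finger_force: 0.1
```

```bash
python3 -c "
from h import *
st()"; python3 -m creep '[[[-0.5,0,0],[0,0,0]],[[-1,0,0],[0,0,0]],[[-1,0,0],[0,0,0]]]'
```

```text
t 11.22 pos [ 0.5115 -0.3476  0.0018] head 139.33 tz [ 0.  0. -1.] w 0.036 F [-0.3  0.8  0.4] j [-0.6   0.59 -0.08  0.9   0.    0.11]
time_s: 11.6
eef_pos: [0.5122, -0.3483, 0.0018]
orientation: [0.348, 0.938, -0.0, 0.0]
ft_force: [-0.2, 0.1, -0.9]
width: 0.0358
finger_force: 0.1
```

```bash
for i in 1; do python3 -m creep '[[[-0.5,0,0],[0,0,0]],[[-1,0,0],[0,0,0]],[[-1,0,0],[0,0,0]]]'; done;  python3 -m creep '[[[-0.5,0,0],[0,0,0]],[[-1,0,0],[0,0,0]],[[-1,0,0],[0,0,0]]]'
```

```text
time_s: 11.98
eef_pos: [0.5129, -0.3489, 0.0018]
orientation: [0.348, 0.938, 0.0, -0.0]
ft_force: [-0.8, 0.8, -0.4]
width: 0.0358
finger_force: 0.6
time_s: 12.35
eef_pos: [0.5134, -0.3493, 0.0017]
orientation: [0.348, 0.938, 0.0, -0.0]
ft_force: [-4.3, 3.5, 1.0]
width: 0.0359
finger_force: 2.1
```

There is 5.6 N straight back along the channel, so the dish is against the pins. I'll retreat, lift and look.

```bash
python3 -m creep '[[[2,0,0],[0,0,0]],[[8,0,0],[0,0,0]],[[20,0,0],[0,0,0]],[[40,0,0],[0,0,0]],[[60,0,0],[0,0,0]],[[80,0,-40],[0,0,0]],[[110,0,-90],[0,0,0]],[[150,30,-130],[0,0,0]],[[190,60,-130],[0,0,0]],[[220,90,-130],[0,0,0]],[[220,120,-130],[0,0,0]],[[220,120,-130],[0,0,0]]]' 0
python3 - <<'E'
from h import *
st(); to(.590,-.3215,.10,139.3)
p,_=snap('top','t5');q,_=snap('side','s5')
a=cv2.resize(p[160:220,300:360,::-1],None,fx=6.6,fy=6.6,interpolation=cv2.INTER_CUBIC)
b=cv2.resize(q[130:190,260:320,::-1],None,fx=6.6,fy=6.6,interpolation=cv2.INTER_CUBIC)
cv2.imwrite('pics/t5c.png',np.hstack([a,b]))
E
```

```text
time_s: 13.85
eef_pos: [0.4257, -0.1139, 0.1321]
orientation: [0.346, 0.938, 0.0, 0.001]
ft_force: [-0.4, 0.5, 0.2]
width: 0.0002
finger_force: 0.0
t 13.85 pos [ 0.4257 -0.1139  0.1321] head 139.47 tz [ 0.001 -0.    -1.   ] w 0.0002 F [-0.4  0.5  0.2] j [-0.26  0.14 -0.38  1.05  0.    0.45]
shift [-259.8  -51.    32.4] turn [0.  0.1 0.2]
```

View pics/t5c.png

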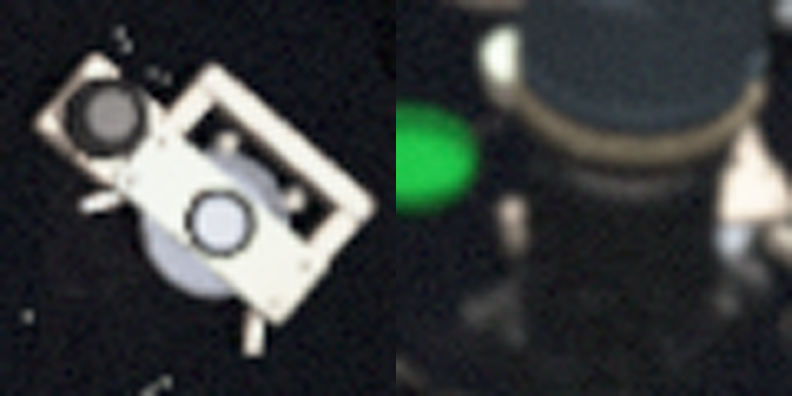

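The dish's front edge touches both pins, at crop (230,140) and (293,195), so it is seated. Next is the button.

```bash
python3 -m creep '[[[-40,-8,0],[0,0,0]],[[-80,-16,5],[0,0,0]],[[-120,-24,15],[0,0,0]],[[-160,-31,25],[0,0,0]],[[-200,-39,32],[0,0,0]],[[-230,-45,32],[0,0,0]],[[-250,-49,32],[0,0,0]],[[-260,-51,32],[0,0,0]],[[-260,-51,32],[0,0,0]],[[-260,-51,32],[0,0,0]]]' 0
python3 -c "
from h import *
st(); to(.590,-.3215,.05,139.3)"
```

```text
time_s: 15.2
eef_pos: [0.5885, -0.3229, 0.0999]
orientation: [0.348, 0.938, 0.0, -0.0]
ft_force: [-0.1, 0.2, -0.6]
width: 0.0002
finger_force: 0.0
t 15.2 pos [ 0.5885 -0.3229  0.0999] head 139.33 tz [-0.  0. -1.] w 0.0002 F [-0.1  0.2 -0.6] j [-0.5   0.62  0.24  1.19  0.    0.21]
shift [-0.2  2.1 49.9] turn [-0. -0.  0.]
```

```bash
python3 -m creep '[[[0,2,20],[0,0,0]],[[0,2,40],[0,0,0]],[[0,2,50],[0,0,0]],[[0,2,53],[0,0,0]],[[0,2,55],[0,0,0]],[[0,2,57],[0,0,0]],[[0,2,58.5],[0,0,0]],[[0,2,60],[0,0,0]],[[0,2,60],[0,0,0]]]'; python3 -m creep '[[[0,0,0.7],[0,0,0]],[[0,0,1.4],[0,0,0]],[[0,0,1.4],[0,0,0]]]'
```

```text
time_s: 16.32
eef_pos: [0.5906, -0.322, 0.04]
orientation: [0.348, 0.938, -0.0, 0.0]
ft_force: [0.8, -1.2, 3.3]
width: 0.0002
finger_force: 1.4
time_s: 16.7
eef_pos: [0.5904, -0.3219, 0.0385]
orientation: [0.348, 0.938, -0.0, 0.0]
ft_force: [2.3, -0.3, 4.5]
width: -0.0
finger_force: 1.8
```

```bash
python3 -m creep '[[[0,0,0.5],[0,0,0]],[[0,0,1],[0,0,0]],[[0,0,1],[0,0,0]]]'
```

```text
time_s: 17.08
eef_pos: [0.5905, -0.3219, 0.038]
orientation: [0.348, 0.938, -0.0, 0.0]
ft_force: [1.9, 0.1, 10.4]
width: 0.0003
finger_force: 4.8
```

The force is 10 N at z = 0.038, so the button is fully down on its stop. Releasing and moving clear.

```bash
python3 -m creep '[[[0,0,-5],[0,0,0]],[[0,0,-20],[0,0,0]],[[0,0,-50],[0,0,0]],[[0,0,-90],[0,0,0]],[[40,0,-110],[0,0,0]],[[90,30,-110],[0,0,0]],[[140,50,-110],[0,0,0]],[[190,60,-110],[0,0,0]],[[230,60,-110],[0,0,0]],[[250,60,-110],[0,0,0]],[[250,60,-110],[0,0,0]],[[250,60,-110],[0,0,0]]]'
python3 - <<'E'
from h import *
st()
p,_=snap('top','t6'); a=cv2.imread('pics/t5.png')[:,:,::-1]
d=np.abs(p.astype(int)-a).max(-1)
print('diff bridge',d[165:215,305:352].mean(), 'bright-diff px',(d[165:215,305:352]>60).sum())
for n,f in(('vial',(282,300,135,155)),('tape',(338,360,138,162)),('stop',(368,388,214,234))):
    b=cv2.imread('pics/top0.png')[:,:,::-1].astype(int);x0,x1,y0,y1=f;print(n,np.abs(p[y0:y1,x0:x1]-b[y0:y1,x0:x1]).mean())
E
```

```text
time_s: 18.58
eef_pos: [0.4404, -0.1138, 0.1478]
orientation: [0.348, 0.938, -0.0, 0.0]
ft_force: [0.6, -0.1, -0.5]
width: -0.0
finger_force: 0.0
t 18.57 pos [ 0.4404 -0.1138  0.1478] head 139.32 tz [ 0.001 -0.    -1.   ] w -0.0 F [ 0.6 -0.1 -0.5] j [-0.25  0.15 -0.32  1.1  -0.    0.46]
diff bridge 3.9617021276595743 bright-diff px 0
vial 3.5425925925925927
tape 2.9393939393939394
stop 3.5216666666666665
```

The dish and bridge look the same before and after the press, and the vial, tape roll and stopper haven't moved. Handing in.

```bash
python3 -c "
from workcell import ctrl
print(ctrl.hand_in())"
```

```text
the job is handed in; nothing more can be done
None
```

I pushed the dish flat until it rested against both stop pins, then pressed the button fully down (10 N, on its stop) and released it; the job was handed in at about 18.6 s with the vial, tape roll and stopper unmoved and the small beaker, which I never clearly identified, not checked.

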